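# Hold a charger cover at its balance point

### The arm

A 7-joint arm with a two-finger parallel gripper is mounted at the origin on the work surface. World frame = base frame: x ahead of the robot, y to its left, z up, the work surface at z = 0. Lengths are in mm, angles in rad, forces in N, time in s.
With the tool pointing down it reaches from about 400 to 850 mm from the base axis. Payload 6.9 kg.
Tool frame: the origin (TCP) lies between the finger pads; the fingertips stand 8 mm ahead of it and the grasp point (between the pads) lies 11 mm behind it; z points along the fingers, x is the direction in which the jaws open and shut, and the axes are right-handed (so a half turn about z gives the same grasp; the last joint's range is limited). The gripper opens to 85 mm and grips with 20 to 120 N. Pads are 22 mm wide; open, the fingers measure 114 mm over their backs; the gripper's body (76 mm by 85 mm) begins 54 mm behind the grasp point. The pads swing forward as they close: fully open they stand 13 mm farther back than shut.
Start: joints at [-1.008, 0.507, -0.238, 1.5, 0.126, 1.149, -0.155], TCP at [276.251, 560.622, 239.275] pointing down, gripper open.
Joint ranges: [-3.08, 3.08], [-0.24, 2.05], [-1.43, 1.35], [0, 2.5], [-1.52, 4.66], [0.17, 1.96], [-2.89, 2.89]. Speed limits (rad/s): [2.39, 2.39, 3.14, 3.14, 3.14, 3.14, 3.14].

### API

Orientations are given as [roll, pitch, yaw] about the fixed x, y, z axes, in that order (R = Rz(yaw) Ry(pitch) Rx(roll)).
In Python, from bench import env gives the robot as it stands.
- The arm moves only by the shell command python3 -m handwheel 'ROWS' [FORCE]. ROWS is JSON, a list that holds one entry, the list of rows, each a list of 5 numbers: the shift along the world's x, y, z in m, then the turn about the world's z in degrees, then the finger opening in m, from 0 to 0.0854. A call has 1 to 20 rows; each row shifts and turns the pose as measured when the row begins; what a row does not reach is not made up. A row lasts 1/12 s, in which the tool goes at most 41.7 mm and 7.16 degrees, less where a joint would pass 70% of its speed; a pose out of reach is approached as far as the arm can. A call with a gripper value outside its range is refused whole. The fingers move at their own pace and stop on an object; FORCE is the grip in N (left out, the last holds). Time passes only in rows, so rows that do not move let the fingers close. It gives the time, the measured TCP pose, the force and the opening at its end, in the units of the state.
- env.observe(): the state, without advancing time (a new reading comes with each control period).
- env.snapshot(name): name is "side" or "top"; returns the picture (420x560x3 uint8, red, green, blue); there is no depth.
- env.camera_info(name): a dict with "intrinsics" (3x3 intrinsics, pixels), "k1" (the pictures are not rectified: a ray, as slopes to the right and down, at radius r is drawn at 1 + k1 r^2 times it, then the intrinsics apply), "camera_from_world" (4x4, takes a point from world to camera coordinates). Camera axes: x right, y down, z forward; pixel columns grow to the right and rows downward; lengths in mm; the calibration is good to about 2 mm. A picture is of the moment at which its call begins. camera_info takes no time and is no camera call.
- env.sign_off(): hands the job in, once; it reports no verdict.
The state is a dict: "t": time; "q": joint angles; "qvel": joint speeds; "effort": joint torques, N m; "ee_pos": TCP position; "tool_rot": TCP orientation; "force": force on the tool from outside, world axes, zero at the start; "torque": the same for the moment, N m; "gripper_width": finger opening in mm.
Only numpy, scipy, OpenCV 4.12 (cv2) and the standard library are available. Lean on these libraries where they do the work, as an engineer would, in place of code of your own. Each camera call takes 0.05 s, during which the arm holds its last target.

### The job

Take the blue-handled square key out of its stand, push it into the brass captive screw on the battery charger and turn the screw anticlockwise until the red tongue is well clear of the yellow cover (most of a quarter turn); leave the key standing in the screw. Then swing the cover up by its red knob to its balance point, where it would fall neither shut nor backwards (75 degrees open, 15 short of upright; do not let it pass upright), so that its lid stay can be measured. Finish while still holding it there, still, with the gripper, and leave the other desk things where they are.

Things in the scene. Friction and masses are not known exactly. Their poses are not given: they have to be found in the camera images.
- key_grip (a point): Centre of the key's blue handle, a block 16 (key x) by 44 (key y) by 34 mm (z), z up. The loose key is 84 mm tall, 0.12 kg; below the handle a steel shank 12 mm square (sides parallel to the handle's), 50 mm long from the handle's underside to the tip; its lowest 4 mm is narrowed to 9 mm square. It starts upright in the stand with the handle centre 73 mm above the table; lift it by 30 mm to clear the stand
- key_tip (a point): Tip of the key's shank (centre of its underside), 67 mm below key_grip along the key's axis
- stand: Grey fixed block 60 x 60 x 30 mm high, origin at the centre of its underside; in its top is a square hole 13.5 mm wide, 24 mm deep, in which the key starts, sides parallel to the block's
- charger: Grey fixed battery charger case, 160 (x) by 230 (y) by 80 mm high, origin at the centre of its underside, front facing its own -x. Its bay under the cover spans y = -115 to +45 mm; the captive screw stands on the solid ledge at y = +45 to +115 mm
- screw_socket (a point): Centre of the mouth of the square socket in the brass screw head, 103 mm above the table and at x = 0, y = +80 mm in the charger's frame; turns with the screw. Socket 13.5 mm square with a 2 mm chamfer, 15 mm deep, sides along this frame's x and y; the head is 30 mm square and 18 mm tall, on a vertical axis. A red tongue reaches 48 mm from the axis along this frame's -y and lies 2 mm over the cover's edge at screw angle 0
- screw (a joint): Angle of the screw, rad: 0 = tongue square over the cover, grows anticlockwise seen from above, stop at 1.5. The cover is really blocked until about 0.9; the screw counts as undone beyond 1.0. Starts between 0 and 0.2; friction about 0.08 N m, stays where it is left. The key has about 0.13 rad of play each way in the socket
- cover (a joint): Opening angle of the cover, rad: 0 = shut (level), 1.571 = upright, stop at 2.0. Hinge along the charger's y at the rear; the front edge rises and goes back. Balance point 1.309 (75 degrees): below it the cover falls shut, above it falls backwards. Nearly frictionless hinge. Yellow plate 130 x 160 x 6 mm with a black module on top, about 0.5 kg; lifting takes about 2 N at the knob
- cover_knob (a point): Centre of the cover's red knob, a disc 22 mm in diameter and 18 mm wide between its flat sides along the hinge direction (grip it across those: then it can turn between the fingers while the gripper keeps pointing down), on a 14 mm wide neck in front of the plate's front edge, 37 mm from it. Shut, it is 89 mm above the table and 107 mm in front of the charger's centre (y = -35 mm in the charger's frame). The frame turns with the cover
- cover_hinge (a point): Point on the cover's hinge axis in the knob's plane, at x = +65, y = -35, z = +78 mm in the charger's frame (axes as the charger's). The knob's centre moves on a circle of 172.4 mm about it; when shut the knob is 11 mm above the level of the axis
- mug: Orange-brown mug, 84 mm across, 95 mm tall; bystander, leave alone; origin at its underside
- phone: Black phone lying flat, 148 x 72 x 8 mm; bystander; origin at its underside
- eraser: Blue board eraser, 50 x 90 x 29 mm; bystander; origin at its underside
- calculator: Grey calculator, 140 x 80 x 14 mm; bystander; origin at its underside
- tape: Amber roll of tape lying flat, 90 mm across, 25 mm tall; bystander; origin at its underside
- stapler: Red and black stapler, 35 x 130 x 48 mm; bystander; origin at its underside
Mind the look-alikes: they are no part of the job. What is shaped like the part that bears key_grip but brown is not meant.

How it is judged (in metres and radians):
On the way, in this order (a step that is already met when the one before it is completed fails the run):
1. the screw is undone with the key in its socket, the cover still shut (value of joint screw above 1 rad and value of joint cover below 0.15 rad and z of key_tip in the frame of screw_socket below -0.008 m and horizontal distance between key_tip and screw_socket below 0.006 m and angle between key_grip's own z axis and vertical below 0.25 rad), for 0.1 s.
2. the gripper holds the cover still at its balance point (value of joint cover between 1.219 and 1.399 rad and contact force between the fingers and cover above 0.3 N and velocity of joint cover between -0.1 and 0.1 rad/s), for 0.3 s.
At the end, for the whole second after the job is handed in: Fingers hold the cover (over 0.3 N) at 75 degrees open within 5 (1.309 +- 0.09 rad), still (under 0.05 rad/s), the key not propping it; screw beyond 1.0 rad, key left upright in it (tip at least 8 mm deep, within 6 mm of the axis, tilt under 0.25 rad) (value of joint cover between 1.219 and 1.399 rad and contact force between the fingers and cover above 0.3 N and velocity of joint cover between -0.05 and 0.05 rad/s and value of joint screw above 1 rad and contact force between key and cover below 0.1 N and z of key_tip in the frame of screw_socket below -0.008 m and horizontal distance between key_tip and screw_socket below 0.006 m and angle between key_grip's own z axis and vertical below 0.25 rad); the arm keeps its last pose, push and grip.
It fails at once if the cover passes upright and falls backwards (value of joint cover above 1.6 rad).
It fails at once if another desk thing is pushed away (over 40 mm) (distance of any of mug, phone, eraser, calculator, tape, stapler from where it was at the start of the episode above 0.04 m).
It also fails if it takes over 64 s, if anything falls off the work surface, if the arm or the gripper's body presses on something with over 40 N, if the wrist force passes 120 N, or if a joint passes its speed limit or range.

## Working session

There is one attempt and no reset: what is moved stays moved. The work goes in short steps, Python scripts to look and compute and a shell command to move; the robot and the scene stay as the last step left them, time stands still between calls to the robot, and variables do not carry over. Pictures are saved under pics/ and viewed, and the job is handed in when it is done.

```bash
ls; mkdir -p pics; cat > h.py <<'E'
import numpy as np, cv2
from bench import env
def snap(cam,name):
    im=env.snapshot(cam); cv2.imwrite(f'pics/{name}.png',cv2.cvtColor(im,cv2.COLOR_RGB2BGR)); return im
def ray(cam,u,v):
    c=env.camera_info(cam);K=np.array(c['intrinsics'],float);k1=c['k1'];T=np.array(c['camera_from_world'],float)
    d=np.array([(u-K[0,2])/K[0,0],(v-K[1,2])/K[1,1]]);
    s=d.copy()
    for _ in range(30): s=d/(1+k1*(s@s))
    R=T[:3,:3];o=-R.T@T[:3,3];return o,R.T@np.array([s[0],s[1],1])
def onz(cam,u,v,z):
    o,d=ray(cam,u,v);return o+d*(z-o[2])/d[2]
def proj(cam,p):
    c=env.camera_info(cam);K=np.array(c['intrinsics'],float);k1=c['k1'];T=np.array(c['camera_from_world'],float)
    q=T[:3,:3]@np.array(p,float)+T[:3,3];s=q[:2]/q[2];s=s*(1+k1*(s@s));return K[0,0]*s[0]+K[0,2],K[1,1]*s[1]+K[1,2]
def tri(c1,p1,c2,p2):
    o1,d1=ray(c1,*p1);o2,d2=ray(c2,*p2)
    t=np.linalg.lstsq(np.c_[d1,-d2],o2-o1,rcond=None)[0];a=o1+t[0]*d1;b=o2+t[1]*d2
    return (a+b)/2,np.linalg.norm(a-b)
E
python3 - <<'E'
from h import *
for c in('top','side'):
    snap(c,c+'0');i=env.camera_info(c);print(i)
print(env.observe())
E
```

```text
pics
{'intrinsics': array([[458.97518186,   0.        , 289.09305634],
       [  0.        , 458.97518186, 198.51569891],
       [  0.        ,   0.        ,   1.        ]]), 'k1': -0.03449286239377297, 'camera_from_world': array([[-1.59010370e-02, -9.99868589e-01,  3.15633565e-03,
        -6.24532201e+00],
       [-9.87573488e-01,  1.52117277e-02, -1.56419974e-01,
         5.85812522e+02],
       [ 1.56351405e-01, -5.60435321e-03, -9.87685592e-01,
         1.23287579e+03],
       [ 0.00000000e+00,  0.00000000e+00,  0.00000000e+00,
         1.00000000e+00]])}
{'intrinsics': array([[453.34899475,   0.        , 283.11439355],
       [  0.        , 453.34899475, 210.61541567],
       [  0.        ,   0.        ,   1.        ]]), 'k1': 0.044086671753365655, 'camera_from_world': array([[-9.98181818e-01, -5.82047419e-02, -1.56610041e-02,
         5.77474704e+02],
       [-1.72159882e-02,  5.24316004e-01, -8.51349715e-01,
         8.65432442e+01],
       [ 5.77639055e-02, -8.49532187e-01, -5.24364754e-01,
         1.12188810e+03],
       [ 0.00000000e+00,  0.00000000e+00,  0.00000000e+00,
         1.00000000e+00]])}
{'t': 0.1, 'q': array([-1.00748174,  0.50827581, -0.23752789,  1.50101298,  0.12569639,
        1.14890318, -0.15479275]), 'qvel': array([-9.53900142e-04, -1.56820011e-03,  7.18650977e-04, -1.16874218e-03,
        7.64897515e-07,  5.18463678e-04, -2.53012113e-04]), 'effort': array([-4.82192030e-03, -6.21832538e+01, -2.19433978e+00, -2.50205719e+01,
        1.26375997e-02,  7.74232729e-03, -9.86059490e-06]), 'ee_pos': array([276.11957698, 560.22047038, 238.50963551]), 'tool_rot': array([3.14156892e+00, 1.61158719e-03, 1.11299379e+00]), 'force': array([-0.04046293,  0.50303606,  0.69905805]), 'torque': array([0.00552439, 0.00113885, 0.00911333]), 'gripper_width': 85.37881509425918}
```

View pics/top0.png

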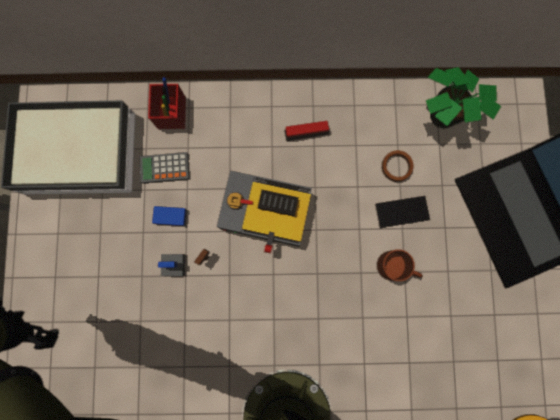

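View pics/side0.png

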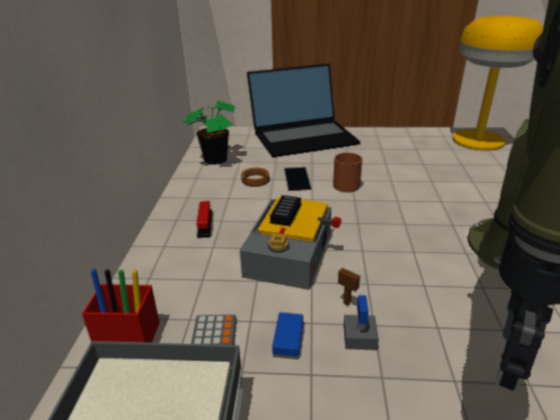

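The blue handle is at top (168,264) and side (363,312), standing in the grey stand. Look-alikes are the brown key-shaped thing at top (202,256) / side (348,280) and the blue eraser at top (169,216), which has no stand. The blue handle in the stand is the one that fits. The charger is at top (267,210), its knob at (268,248). Next: enlarged crops and masks.

```bash
python3 - <<'E'
from h import *
t=cv2.imread('pics/top0.png');s=cv2.imread('pics/side0.png')
a=cv2.resize(t[165:285,145:325],None,fx=4,fy=4,interpolation=cv2.INTER_CUBIC);cv2.imwrite('pics/tc.png',a)
b=cv2.resize(s[190:355,235:395],None,fx=3.6,fy=3.6,interpolation=cv2.INTER_CUBIC);cv2.imwrite('pics/sc.png',b)
def blobs(im,name,lo,hi,roi,lo2=None,hi2=None):
    h=cv2.cvtColor(im,cv2.COLOR_BGR2HSV);m=cv2.inRange(h,lo,hi)
    if lo2: m|=cv2.inRange(h,lo2,hi2)
    z=np.zeros_like(m);x0,y0,x1,y1=roi;z[y0:y1,x0:x1]=m[y0:y1,x0:x1]
    for c in cv2.findContours(z,0,1)[0]:
        if cv2.contourArea(c)>8:
            M=cv2.moments(c);print(name,(M['m10']/M['m00'],M['m01']/M['m00']),cv2.contourArea(c),cv2.minAreaRect(c))
blobs(t,'blue top',(105,120,40),(130,255,255),(145,190,210,285))
blobs(s,'blue side',(105,120,40),(130,255,255),(260,280,395,360))
for im,n,r in((t,'top',(220,170,320,260)),(s,'side',(240,190,350,290))):
    blobs(im,'red '+n,(0,170,60),(6,255,255),r,(174,170,60),(180,255,255))
    blobs(im,'yellow '+n,(20,150,80),(32,255,255),r)
    blobs(im,'brass '+n,(12,80,60),(20,255,255),r)
E
```

```text
blue top (167.02083333333334, 264.2708333333333) 72.0 ((166.5, 264.0), (17.0, 6.0), -0.0)
blue top (168.65592515592516, 215.6029106029106) 481.0 ((168.5, 215.5), (17.0, 31.0), 90.0)
blue side (287.7368766404199, 334.42864173228344) 1016.0 ((287.4800109863281, 334.1400146484375), (26.44579315185547, 42.85067367553711), 8.130102157592773)
blue side (362.49698340874806, 309.9547511312217) 221.0 ((362.5, 310.0), (28.0, 9.0), 90.0)
red top (267.70440251572325, 248.0817610062893) 26.5 ((267.7353515625, 248.05885314941406), (5.3357834815979, 6.5484619140625), 14.03624439239502)
red top (245.61006289308173, 201.35220125786162) 26.5 ((246.0, 201.0), (4.0, 10.0), 90.0)
yellow top (276.55497912939774, 211.13887895050684) 2795.0 ((276.2536315917969, 211.0334014892578), (60.33001708984375, 49.4111328125), 12.26477336883545)
brass top (296.6969696969697, 209.2121212121212) 22.0 ((296.3204650878906, 205.90899658203125), (20.124860763549805, 5.642951011657715), 87.1375961303711)
brass top (234.08333333333331, 199.89285714285714) 182.0 ((234.5, 200.0), (16.0, 15.0), 90.0)
red side (335.5151515151515, 221.8350168350168) 49.5 ((335.6000061035156, 221.80001831054688), (7.155416965484619, 8.9442720413208), 26.56505012512207)
yellow side (294.43109072375125, 224.21936799184502) 1635.0 ((291.4109191894531, 224.39109802246094), (65.77195739746094, 52.23945617675781), 5.710593223571777)
brass side (344.5263157894737, 271.95438596491226) 47.5 ((344.4117431640625, 271.85296630859375), (10.914102554321289, 6.790997505187988), 14.03624439239502)
brass side (278.9188820722563, 239.50715746421267) 244.5 ((278.33563232421875, 239.43833923339844), (21.269472122192383, 22.428119659423828), 65.55604553222656)
```

View pics/tc.png

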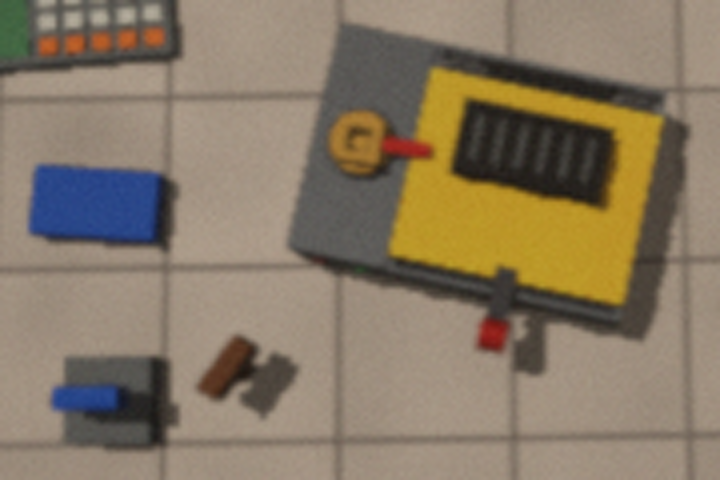

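View pics/sc.png

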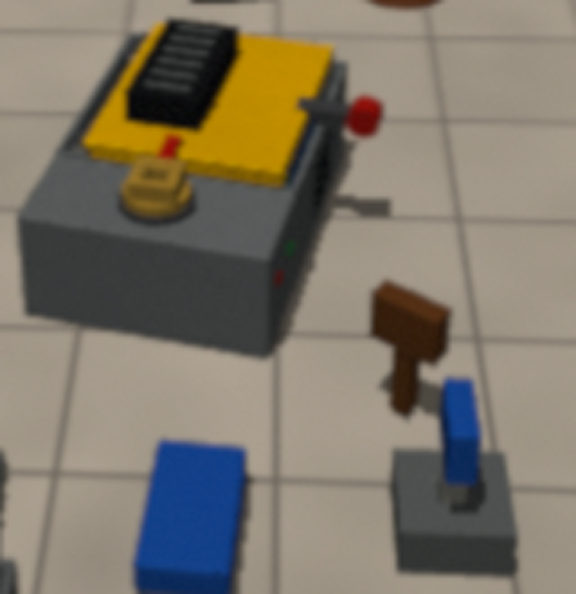

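The crops confirm it. The blue block on a grey shank stands in the grey stand at top (167,264); the brown one has no stand. The screw is at top (234,200), its tongue pointing right over the yellow cover, and the knob is at (268,248).

```bash
python3 - <<'E'
from h import *
np.set_printoptions(precision=1,suppress=True)
T=lambda x,y:(145+(x+.5)/4-.5,165+(y+.5)/4-.5)
S=lambda x,y:(235+(x+.5)/3.6-.5,190+(y+.5)/3.6-.5)
print('key top ctr', onz('top',167,264.3,90)); 
for n,p in dict(L0=(52,388),R0=(120,386),R1=(122,409),L1=(54,411)).items(): print('h',n,onz('top',*T(*p),90))
# handle top face in side: corners (445,380),(470,380) ; centre by tri with blob approx
print('stand corners z30',[onz('top',*T(*p),30) for p in((65,358),(155,358),(155,444),(65,444))])
print('stand side z30',[onz('side',*S(*p),30) for p in((393,452),(505,452),(514,538),(397,536))])
print('knob tri',tri('top',(267.7,248.1),'side',(335.5,221.8)))
print('knob z89',onz('top',267.7,248.1,89),onz('side',335.5,221.8,89))
print('cover corners z81',[onz('top',*T(*p),81) for p in((432,68),(665,115),(622,305),(390,258))])
print('case corners z80',[onz('top',*T(*p),80) for p in((345,24),(292,247),(665,92),(615,323))])
print('case side z80',[onz('side',*S(*p),80) for p in((22,212),(270,262),(345,62))])
print('screw z103',onz('top',*T(359,141),103), 'side',onz('side',*S(158,172),103),'tongue tip z86',onz('top',*T(431,151),90))
E
```

```text
key top ctr [408.1 309.4  90. ]
h L0 [415.4 334.4  90. ]
h R0 [416.1 289.4  90. ]
h R1 [401.1 287.8  90. ]
h L1 [400.4 332.7  90. ]
stand corners z30 [array([437.4, 342.8,  30. ]), array([436.6, 280.1,  30. ]), array([377.7, 279.1,  30. ]), array([378.5, 341.3,  30. ])]
stand side z30 [array([442.6, 287.5,  30. ]), array([382.4, 284.6,  30. ]), array([384.8, 345.2,  30. ]), array([444. , 346.8,  30. ])]
knob tri (array([449.1,  43.4,  88.2]), np.float64(4.563228242931766))
knob z89 [446.8  43.6  89. ] [451.5  44.3  89. ]
cover corners z81 [array([628.3,  83.4,  81. ]), array([593.3, -74.6,  81. ]), array([465.1, -42.9,  81. ]), array([499. , 112.1,  81. ])]
case corners z80 [array([660.1, 143. ,  80. ]), array([507.4, 178. ,  80. ]), array([609.4, -75. ,  80. ]), array([453.2, -38. ,  80. ])]
case side z80 [array([661.9, 145.1,  80. ]), array([510.7, 188.4,  80. ]), array([460.4, -38. ,  80. ])]
screw z103 [575.2 130.5 103. ] side [579.2 132.7 103. ] tongue tip z86 [569.7  83.6  90. ]
```

```bash
python3 - <<'E'
from h import *
t=cv2.imread('pics/top0.png');s=cv2.imread('pics/side0.png')
a=cv2.resize(t[185:215,220:260],None,fx=14,fy=14,interpolation=cv2.INTER_CUBIC)
b=cv2.resize(s[225:255,262:302],None,fx=14,fy=14,interpolation=cv2.INTER_CUBIC)
cv2.imwrite('pics/scr.png',np.vstack([a,b])[:,:]) if 0 else cv2.imwrite('pics/scr.png',cv2.resize(np.hstack([a,b]),(800,300)))
E
```

```text
(no output)
```

View pics/scr.png

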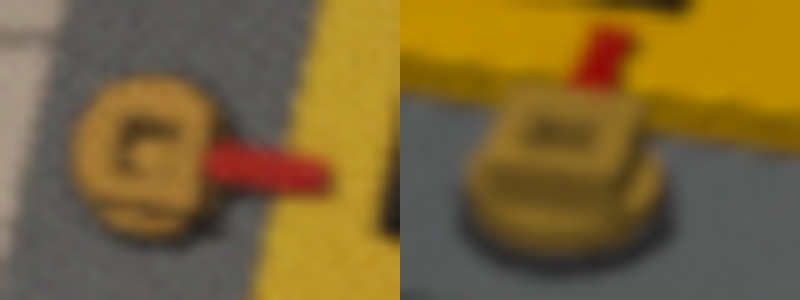

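```bash
python3 -m handwheel '[[[0.0134,-0.0248,-0.009,-6.4,0.085],[0.0134,-0.0248,-0.009,-6.4,0.085],[0.0134,-0.0248,-0.009,-6.4,0.085],[0.0134,-0.0248,-0.009,-6.4,0.085],[0.0134,-0.0248,-0.009,-6.4,0.085],[0.0134,-0.0248,-0.009,-6.4,0.085],[0.0134,-0.0248,-0.009,-6.4,0.085],[0.0134,-0.0248,-0.009,-6.4,0.085],[0.0134,-0.0248,-0.009,-6.4,0.085],[0.0134,-0.0248,-0.009,-6.4,0.085]]]' 40
```

```text
t: 0.93
ee_pos: [407.0, 306.9, 143.4]
tool_rot: [-3.137, 0.001, -0.041]
force: [0.6, 0.6, -0.5]
gripper_width: 85.0
```

```bash
python3 - <<'E'
from h import *
t=snap('top','t1');s=snap('side','s1');print(env.observe()['ee_pos'])
for c,p in(('top',(407,307,143)),('side',(407,307,143))): print(proj(c,p),proj(c,(410,313,73)))
bg=lambda x:cv2.cvtColor(x,cv2.COLOR_RGB2BGR)
a=cv2.resize(bg(t)[220:310,120:220],None,fx=4,fy=4,interpolation=2);b=cv2.resize(bg(s)[230:360,300:400],(400,520),interpolation=2)[:360]
b=cv2.resize(bg(s)[240:360,300:400],None,fx=4,fy=4,interpolation=2)
a=cv2.copyMakeBorder(a,0,b.shape[0]-a.shape[0],0,0,0);cv2.imwrite('pics/c1.png',np.hstack([a,b]))
E
```

```text
[408.35476868 302.54508581 142.51092064]
(np.float64(162.5060342317596), np.float64(264.41029680613553)) (np.float64(167.33621579523134), np.float64(263.69718281390385))
(np.float64(367.9383261150946), np.float64(277.28072230084115)) (np.float64(363.59616580392424), np.float64(308.71629765043116))
```

View pics/c1.png

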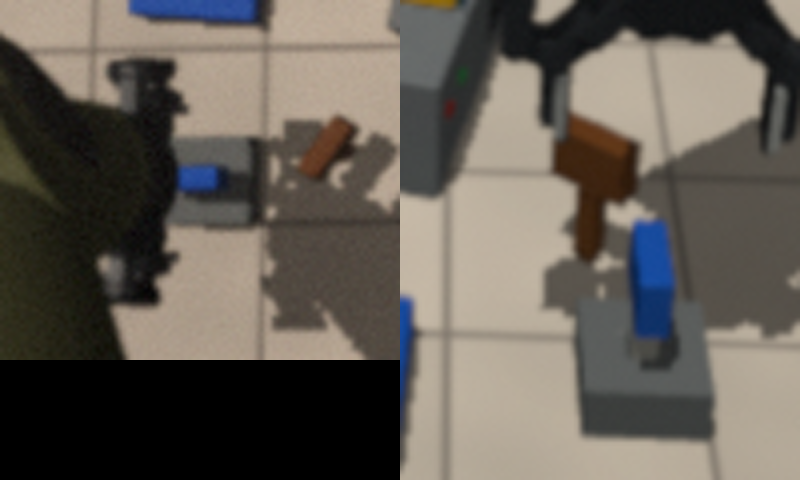

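```bash
python3 -m handwheel '[[[0.001,0.005,-0.01,1.5,0.085],[0.001,0.005,-0.015,1.5,0.085],[0,0,-0.015,0,0.085],[0,0,-0.015,0,0.085],[0,0,-0.012,0,0.085],[0,0,-0.007,0,0.085],[0,0,-0.004,0,0.085],[0,0,0,0,0.085]]]' 40
```

```text
t: 1.7
ee_pos: [407.7, 320.3, 57.6]
tool_rot: [-3.137, 0.004, 0.031]
force: [-0.3, -1.0, 0.8]
gripper_width: 84.9
```

```bash
python3 - <<'E'
from h import *
for i in range(3):
    s=env.observe();print(s['t'],s['ee_pos'],s['tool_rot'])
E
python3 -m handwheel '[[[0.002,-0.004,0.004,-1,0.085],[0,0,0,0,0.085]]]' 40
```

```text
1.7 [407.74567103 320.25113945  57.56905126] [-3.13721584  0.00426083  0.03119497]
1.7 [407.74567103 320.25113945  57.56905126] [-3.13721584  0.00426083  0.03119497]
1.7 [407.74567103 320.25113945  57.56905126] [-3.13721584  0.00426083  0.03119497]
t: 1.87
ee_pos: [409.5, 316.9, 61.8]
tool_rot: [-3.137, 0.005, 0.015]
force: [-0.3, 0.0, -0.1]
gripper_width: 85.1
```

```bash
python3 -m handwheel '[[[0,-0.0035,0,0,0.085],[0,0,0,0,0.085],[0,0,0,0,0.0],[0,0,0,0,0.0],[0,0,0,0,0.0],[0,0,0,0,0.0],[0,0,0,0,0.0],[0,0,0,0,0.0],[0,0,0,0,0.0],[0,0,0,0,0.0]]]' 60
```

```text
t: 2.7
ee_pos: [411.2, 313.7, 65.1]
tool_rot: [-3.134, 0.0, 0.014]
force: [0.8, -0.5, -0.0]
gripper_width: 15.2
```

```bash
python3 - <<'E'
from h import *
for c,roi in(('top',(236,190,262,212)),('side',(265,215,300,250))):
    im=cv2.imread(f'pics/{c}0.png').astype(float);x0,y0,x1,y1=roi
    b,g,r=[im[y0:y1,x0:x1,i] for i in range(3)]
    w=np.clip((r-1.5*g-b)/80,0,1); w[(r<60)]=0
    ys,xs=np.nonzero(w>.15);ww=w[ys,xs]
    P=np.array([onz(c,x+x0,y+y0,88)[:2] for x,y in zip(xs,ys)])
    m=np.average(P,axis=0,weights=ww);C=np.cov((P-m).T,aweights=ww);e,v=np.linalg.eigh(C);d=v[:,1];d*=-np.sign(d[1])
    print(c,len(xs),m,d,np.degrees(np.arctan2(d[0],-d[1])),'ext',((P-m)@d).min(),((P-m)@d).max(), 'width sd',np.sqrt(e))
E
```

```text
top 40 [572.79767516 101.21293759] [-0.19877105 -0.98004595] -11.465102433196208 ext -14.280019392576486 16.45441971478631 width sd [2.36574861 8.56183593]
side 34 [575.52621883  82.68541836] [-0.13689459 -0.99058562] -7.868189060060832 ext -11.81752441566815 14.203364431524584 width sd [2.82141326 7.23658377]
```

```bash
python3 -m handwheel '[[[0,0,0.01,0,0.0],[0,0,0.015,0,0.0],[0,0,0.02,0,0.0],[0,0,0.025,0,0.0],[0.01,-0.011,0.025,-0.5,0.0],[0.015,-0.0165,0.015,-0.5,0.0],[0.02,-0.022,0.0,-0.5,0.0],[0.02,-0.022,0.0,-1,0.0],[0.02,-0.022,0.0,-1,0.0],[0.02,-0.022,0.0,-1,0.0],[0.02,-0.022,0.0,-1,0.0],[0.015,-0.0165,0,-1,0],[0.01,-0.011,0,-1,0],[0.005,-0.005,0,0,0],[0,0,0,0,0],[0,0,0,0,0]]]' 60
```

```text
t: 4.03
ee_pos: [567.6, 136.6, 189.1]
tool_rot: [-3.132, -0.0, -0.115]
force: [0.2, 0.6, -1.0]
gripper_width: 15.1
```

```bash
python3 - <<'E'
from h import *
t=snap('top','t2');s=snap('side','s2');o=env.observe();print(o['ee_pos'],o['tool_rot'],o['force'])
bg=lambda x:cv2.cvtColor(x,cv2.COLOR_RGB2BGR)
a=cv2.resize(bg(t)[160:250,190:290],None,fx=4,fy=4,interpolation=2);b=cv2.resize(bg(s)[170:270,240:340],None,fx=4,fy=4,interpolation=2)
a=cv2.copyMakeBorder(a,0,b.shape[0]-a.shape[0],0,0,0);cv2.imwrite('pics/c2.png',np.hstack([a,b]))
E
```

```text
[567.22637187 137.35090072 189.09541578] [-3.13178218e+00 -1.26287604e-04 -1.13619700e-01] [ 0.60751849  0.83634462 -1.70063069]
```

View pics/c2.png

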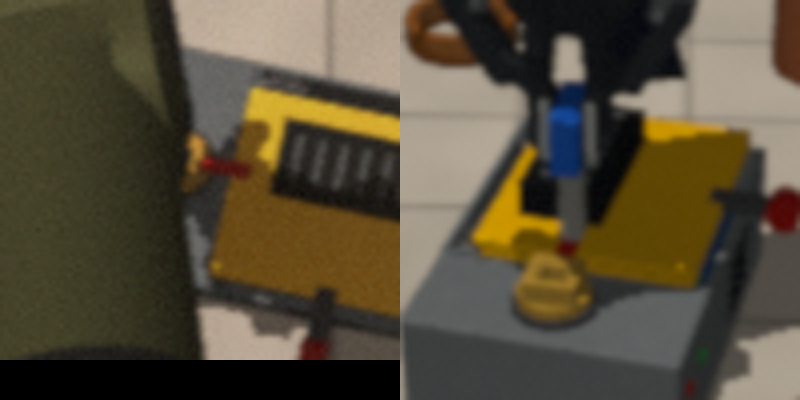

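```bash
python3 - <<'E'
from h import *
print(proj('side',(567.2,137.35,130)),proj('side',(567.2,137.35,197)),proj('side',(577,131.6,103)))
s=cv2.imread('pics/s2.png');cv2.imwrite('pics/c3.png',cv2.resize(s[190:255,255:310],None,fx=9,fy=9,interpolation=2))
E
```

```text
(np.float64(283.7107457218875), np.float64(228.43534579683245)) (np.float64(283.2241780147484), np.float64(201.43701147550354)) (np.float64(279.56323020959996), np.float64(237.15879042181732))
```

View pics/c3.png

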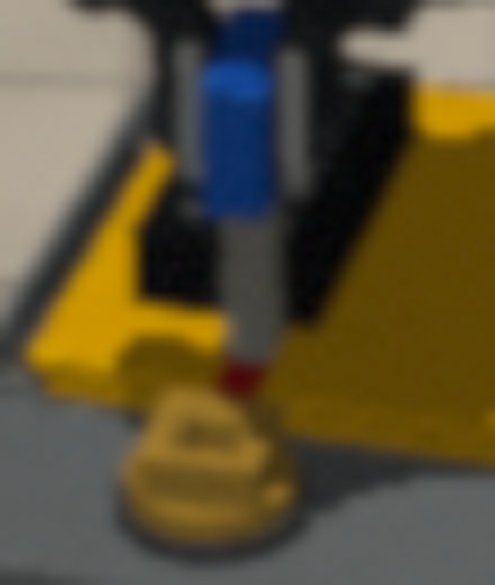

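```bash
python3 -m handwheel '[[[0.005,-0.002,-0.005,-1,0.0],[0.005,-0.002,-0.007,-1,0.0],[0,0,-0.007,0,0],[0,0,0,0,0],[0,0,0,0,0]]]' 60
python3 - <<'E'
from h import *
s=snap('side','s3');t=snap('top','t3');o=env.observe();print(o['ee_pos'],o['tool_rot'],o['force'])
s=cv2.imread('pics/s3.png');t=cv2.imread('pics/t3.png')
cv2.imwrite('pics/c4.png',np.hstack([cv2.resize(s[190:255,255:310],(440,520),interpolation=2),cv2.resize(t[175:240,215:255],(320,520),interpolation=2)]))
E
```

```text
t: 4.55
ee_pos: [575.7, 138.0, 167.6]
tool_rot: [-3.13, 0.002, -0.145]
force: [0.1, 0.3, -0.7]
gripper_width: 15.2
[575.5645088  137.96886063 167.87194313] [-3.13017913e+00  2.20420239e-03 -1.44786642e-01] [-0.0346792   0.08954746 -1.0163168 ]
```

View pics/c4.png

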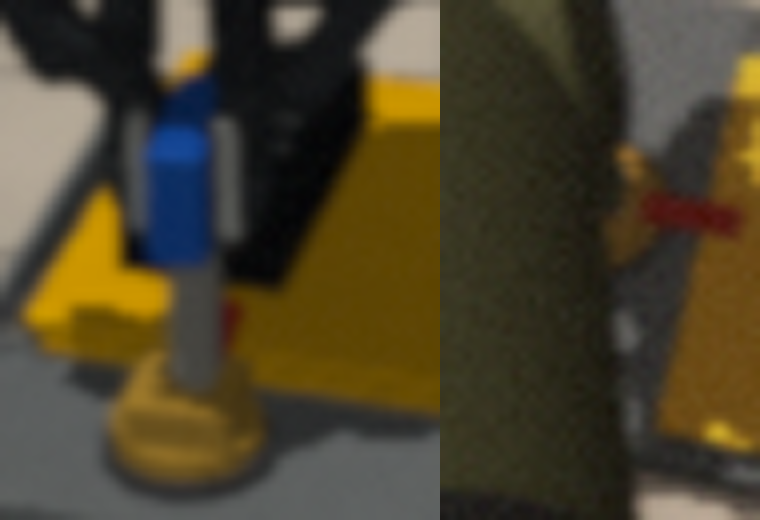

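```bash
python3 -m handwheel '[[[0.003,-0.005,0,0,0.0],[0,0,0,0,0],[0,0,-0.004,0,0],[0,0,-0.004,0,0],[0,0,-0.003,0,0],[0,0,0,0,0]]]' 60
```

```text
t: 5.15
ee_pos: [579.7, 131.9, 157.1]
tool_rot: [-3.13, -0.0, -0.145]
force: [-0.3, -2.0, -0.7]
gripper_width: 15.1
```

```bash
python3 -m handwheel '[[[0,0,-0.003,0,0.0],[0,0,-0.003,0,0],[0,0,-0.003,0,0],[0,0,0,0,0]]]' 60
python3 - <<'E'
from h import *
snap('side','s4');o=env.observe();print(o['ee_pos'],o['tool_rot'],o['force'],o['torque'])
s=cv2.imread('pics/s4.png')
cv2.imwrite('pics/c5.png',cv2.resize(s[190:255,255:310],(440,520),interpolation=2))
E
```

```text
t: 5.48
ee_pos: [579.5, 131.7, 147.1]
tool_rot: [-3.13, -0.0, -0.145]
force: [-0.6, 0.3, -0.3]
gripper_width: 14.8
[579.47862951 131.69328048 147.19270416] [-3.12992570e+00 -7.74423340e-05 -1.45396584e-01] [-0.20919357  0.76172491 -1.95518558] [-0.09414928 -0.01025362  0.02054475]
```

View pics/c5.png

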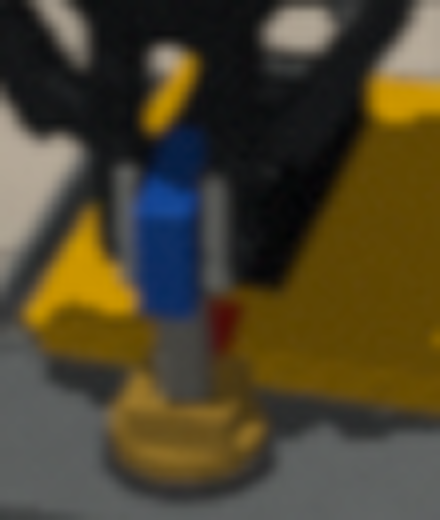

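```bash
python3 -m handwheel '[[[0,0,0,4,0],[0,0,0,5,0],[0,0,0,5,0],[0,0,0,5,0],[0,0,0,5,0],[0,0,0,0,0]]]' 80
```

```text
t: 6.03
ee_pos: [578.8, 131.3, 147.2]
tool_rot: [-3.131, 0.001, 0.292]
force: [-0.2, -0.2, -0.8]
gripper_width: 15.1
```

```bash
python3 -m handwheel '[[[0,0,0,5,0],[0,0,0,5,0],[0,0,0,5,0],[0,0,0,5,0],[0,0,0,5,0],[0,0,0,0,0]]]' 80
python3 - <<'E'
from h import *
snap('side','s5');snap('top','t5');o=env.observe();print(o['ee_pos'],o['tool_rot'],o['force'],o['torque'])
s=cv2.imread('pics/s5.png');t=cv2.imread('pics/t5.png')
cv2.imwrite('pics/c6.png',np.hstack([cv2.resize(s[190:255,255:310],(440,520),interpolation=2),cv2.resize(t[175:240,215:255],(320,520),interpolation=2)]))
E
```

```text
t: 6.53
ee_pos: [578.5, 131.1, 147.2]
tool_rot: [-3.13, 0.002, 0.729]
force: [0.5, -0.6, -1.3]
gripper_width: 14.9
[578.49061062 131.11326407 147.14202183] [-3.13037327e+00  1.91280717e-03  7.23122704e-01] [-0.38643009 -0.24326557  0.05780228] [-0.0842573   0.00946185 -0.08178813]
```

View pics/c6.png

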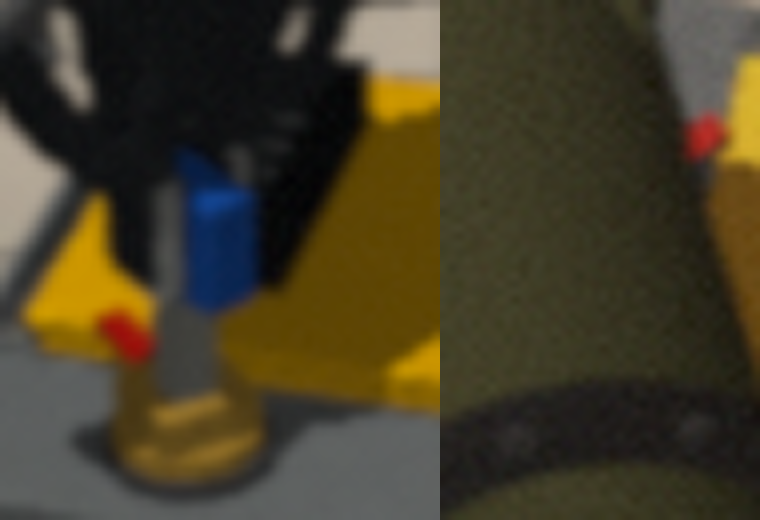

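Torque is −0.08 N·m, equal to the stated screw friction, and the tongue has turned with the key, so the screw is being driven. Continuing.

```bash
python3 -m handwheel '[[[0,0,0,5,0],[0,0,0,5,0],[0,0,0,5,0],[0,0,0,5,0],[0,0,0,5,0],[0,0,0,4,0],[0,0,0,0,0],[0,0,0,0,0]]]' 80
python3 - <<'E'
from h import *
snap('side','s6');snap('top','t6');o=env.observe();print(o['ee_pos'],o['tool_rot'],o['force'],o['torque'])
s=cv2.imread('pics/s6.png');t=cv2.imread('pics/t6.png')
cv2.imwrite('pics/c7.png',np.hstack([cv2.resize(s[190:255,255:310],(440,520),interpolation=2),cv2.resize(t[175:240,215:255],(320,520),interpolation=2)]))
E
```

```text
t: 7.3
ee_pos: [578.2, 130.9, 147.1]
tool_rot: [-3.131, 0.003, 1.216]
force: [-0.1, 0.8, 0.4]
gripper_width: 15.2
[578.18366099 130.90168581 147.16846503] [-3.13068485  0.00340775  1.21741311] [-0.37344871 -0.5699488  -0.34790215] [-0.09451509  0.03986458  0.00593013]
```

View pics/c7.png

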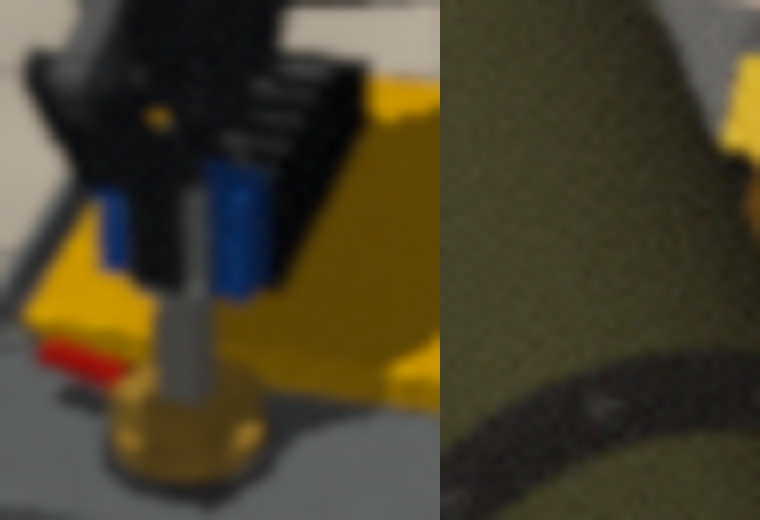

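```bash
python3 - <<'E'
from h import *
a=onz('side',255+46/8,190+353/8,88);b=onz('side',255+122/8,190+374/8,88);d=a-b
print(a,b,np.degrees(np.arctan2(d[0],-d[1]))+12.7)
d=a-np.array([580.5,133,88]);print(np.degrees(np.arctan2(d[0],-d[1]))+12.7)
E
```

```text
[622.06578772  99.79732038  88.        ] [599.68794761 109.36935664  88.        ] 79.54136625619175
64.08220029535994
```

```bash
python3 -m handwheel '[[[0,0,0,4,0],[0,0,0,0,0],[0,0,0,0,0.03],[0,0,0,0,0.05],[0,0,0,0,0.07],[0,0,0,0,0.085],[0,0,0,0,0.085],[0,0,0,0,0.085],[0,0,0,0,0.085]]]' 80
```

```text
t: 8.15
ee_pos: [578.3, 131.5, 147.3]
tool_rot: [-3.131, 0.003, 1.273]
force: [-0.6, 0.2, -0.4]
gripper_width: 85.1
```

```bash
python3 -m handwheel '[[[0,0,0.01,0,0.085],[0,0,0.02,0,0.085],[0,0,0.025,0,0.085],[0,0,0.01,0,0.085],[-0.015,-0.01,0,1,0.085],[-0.025,-0.017,0,1,0.085],[-0.025,-0.017,0,1,0.085],[-0.025,-0.017,0,1,0.085],[-0.02,-0.013,0,0,0.085],[-0.015,-0.01,0,0,0.085],[0,0,0,0,0.085],[0,0,0,0,0.085]]]' 80
python3 - <<'E'
from h import *
snap('side','s7');snap('top','t7');o=env.observe();print(o['ee_pos'],o['tool_rot'],o['force'],o['torque'])
s=cv2.imread('pics/s7.png');t=cv2.imread('pics/t7.png')
cv2.imwrite('pics/c8.png',np.hstack([cv2.resize(s[160:265,245:350],(420,420),interpolation=2),cv2.resize(t[170:265,215:310],(380,380),interpolation=2)[:420] if 0 else cv2.resize(t[165:265,215:305],(378,420),interpolation=2)]))
E
```

```text
t: 9.15
ee_pos: [448.2, 46.0, 223.0]
tool_rot: [-3.137, 0.0, 1.346]
force: [0.2, 0.5, 1.5]
gripper_width: 84.7
[448.85009207  46.54506184 222.69795679] [-3.13721209e+00  2.10395459e-04  1.34649855e+00] [-0.11778127 -0.03324727  0.25085073] [ 0.00560044 -0.04793688  0.04903563]
```

View pics/c8.png

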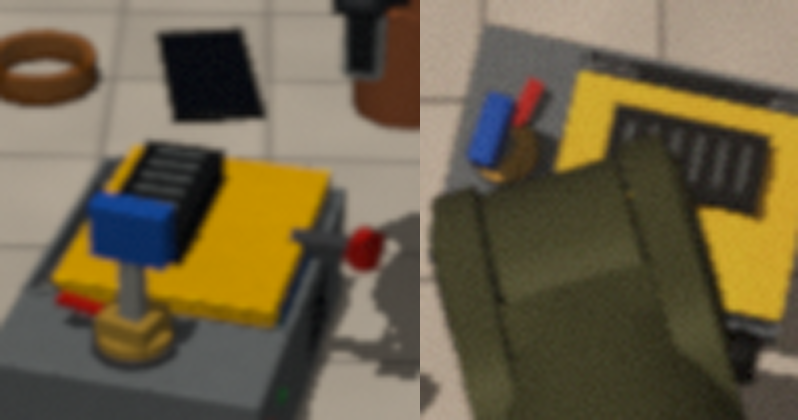

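```bash
python3 - <<'E'
from h import *
for c,roi in(('top',(225,178,250,200)),('side',(252,225,285,245))):
    im=cv2.imread(f'pics/{c[0]}7.png').astype(float);x0,y0,x1,y1=roi
    b,g,r=[im[y0:y1,x0:x1,i] for i in range(3)]
    w=np.clip((r-1.5*g-b)/80,0,1); w[(r<60)]=0
    ys,xs=np.nonzero(w>.15);ww=w[ys,xs]
    P=np.array([onz(c,x+x0,y+y0,88)[:2] for x,y in zip(xs,ys)])
    m=np.average(P,axis=0,weights=ww);C=np.cov((P-m).T,aweights=ww);e,v=np.linalg.eigh(C);d=v[:,1];d*=np.sign(d[0])
    print(c,len(xs),m,d,np.degrees(np.arctan2(d[0],-d[1]))+12.7,((P-m)@d).max())
    ax=np.array([578,131.3])+np.array((-3,-1.5) if c=='top' else (2.4,1.5)); d=m+d*0-ax;print(np.degrees(np.arctan2(d[0],-d[1]))+12.7,np.linalg.norm(d))
# knob px in side
im=cv2.imread('pics/s7.png');h=cv2.cvtColor(im,cv2.COLOR_BGR2HSV);m=cv2.inRange(h,(0,150,60),(7,255,255))|cv2.inRange(h,(174,150,60),(180,255,255))
m[:, :325]=0;m[:,345:]=0;m[:210]=0;m[235:]=0;print(cv2.minAreaRect(cv2.findNonZero(m)), cv2.moments(m,True)['m10']/cv2.moments(m,True)['m00'])
E
```

```text
top 32 [607.26289507 116.72865211] [ 0.9077513  -0.41950873] 77.89642423795898 12.96574101450783
80.64461475144164 34.81026478151837
side 45 [612.55068252 103.32861587] [ 0.85730657 -0.51480622] 71.71549663001353 14.60278567578304
60.18962540830131 43.614548824632145
((335.2500305175781, 221.75003051757812), (7.905693531036377, 9.486831665039062), 18.43494987487793) 335.4714285714286
```

```bash
python3 -m handwheel '[[[0,-0.002,-0.015,0,0.085],[0,-0.001,-0.025,0,0.085],[0,0,-0.025,0,0.085],[0,0,-0.025,0,0.085],[0,0,-0.02,0,0.085],[0,0,-0.015,0,0.085],[0,0,-0.01,0,0.085],[0,0,0,0,0.085],[0,0,0,0,0.085]]]' 40
python3 - <<'E'
from h import *
snap('side','s8');snap('top','t8');o=env.observe();print(o['ee_pos'],o['tool_rot'],o['force'],o['torque'])
s=cv2.imread('pics/s8.png');cv2.imwrite('pics/c9.png',cv2.resize(s[170:260,275:375],(700,600)[:2],interpolation=2))
E
```

```text
t: 10.0
ee_pos: [459.3, 51.6, 83.2]
tool_rot: [3.137, -0.008, 1.354]
force: [0.1, 0.2, -0.4]
gripper_width: 85.1
[459.47125568  51.44612106  83.8795961 ] [ 3.13613293 -0.00843916  1.35354824] [ 0.00199953  0.53305275 -0.5061536 ] [ 0.01627108 -0.01748894 -0.01250821]
```

View pics/c9.png

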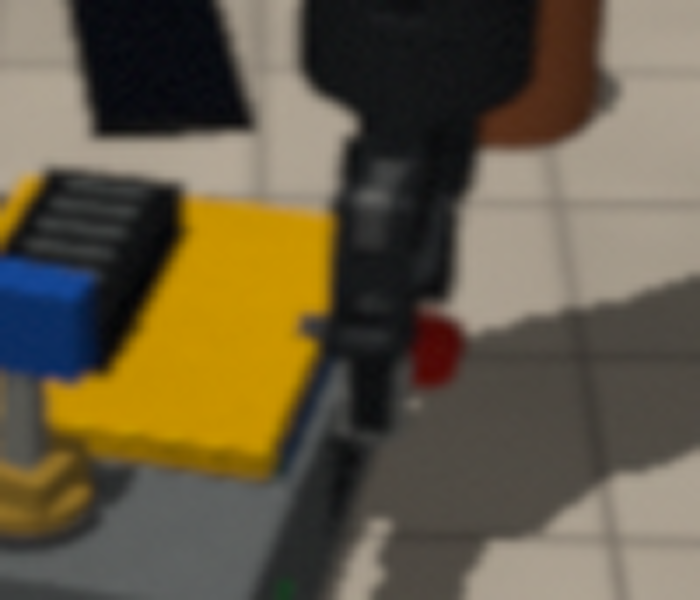

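```bash
python3 -m handwheel '[[[-0.006,-0.005,-0.003,0,0.085],[-0.004,-0.003,-0.002,0,0.085],[0,0,0,0,0.085]]]' 40
python3 - <<'E'
from h import *
snap('side','s9');o=env.observe();print(o['ee_pos'],o['tool_rot'],o['force'],o['torque'])
s=cv2.imread('pics/s9.png');cv2.imwrite('pics/c10.png',cv2.resize(s[170:260,275:375],(700,600)[:2],interpolation=2))
E
```

```text
t: 10.35
ee_pos: [450.2, 43.1, 80.3]
tool_rot: [3.132, -0.01, 1.354]
force: [-0.6, -0.4, -0.8]
gripper_width: 85.2
[450.54959633  43.31214384  80.48919262] [ 3.13207502 -0.00978816  1.35380789] [-0.51159956  0.59943382  0.36231017] [ 0.01867284  0.0361247  -0.01159466]
```

View pics/c10.png

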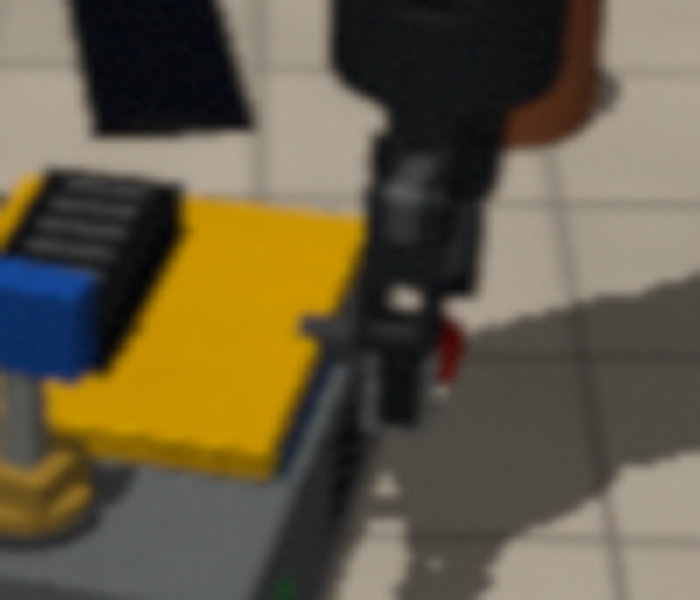

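```bash
python3 -m handwheel '[[[-0.0015,0,-0.002,0,0.085],[0,0,0,0,0.04],[0,0,0,0,0.0],[0,0,0,0,0.0],[0,0,0,0,0.0],[0,0,0,0,0.0],[0,0,0,0,0.0],[0,0,0,0,0.0],[0,0,0,0,0.0]]]' 30
python3 - <<'E'
from h import *
snap('side','s10');o=env.observe();print(o['ee_pos'],o['tool_rot'],o['force'],o['torque'],o['gripper_width'])
s=cv2.imread('pics/s10.png');cv2.imwrite('pics/c11.png',cv2.resize(s[170:260,275:375],(700,600)[:2],interpolation=2))
E
```

```text
t: 11.15
ee_pos: [449.5, 42.6, 79.6]
tool_rot: [3.13, -0.01, 1.352]
force: [-0.3, -0.0, 1.2]
gripper_width: 17.3
[449.56191896  42.6290174   79.62047521] [ 3.12972826 -0.00982502  1.35192591] [ 0.2460652  -0.31487039  1.3993296 ] [-0.2171186   0.09131013 -0.08483078] 17.694163713037586
```

View pics/c11.png

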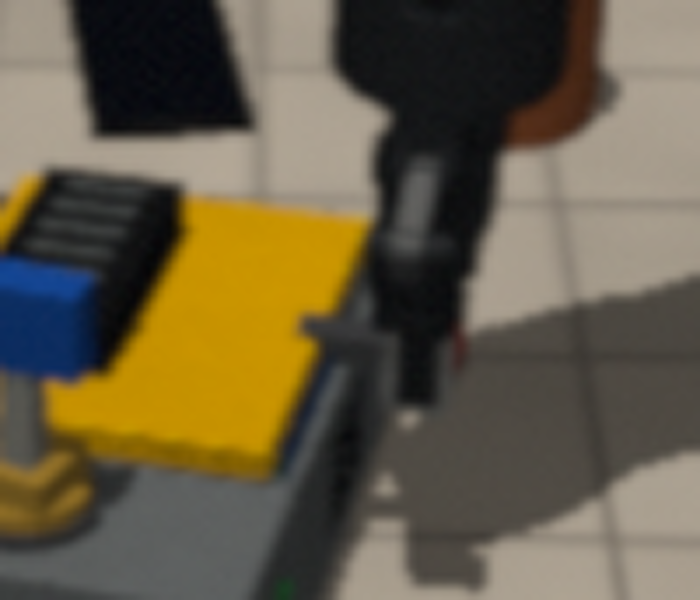

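```bash
python3 - <<'E'
import numpy as np
th=np.radians(np.arange(0,76,5)+3.66);u=np.array([.9755,-.2198])
x=172.4*(np.cos(th[0])-np.cos(th));z=172.4*(np.sin(th)-np.sin(th[0]))
for i in range(15): d=x[i+1]-x[i];print((i+1)*5,np.round([d*u[0],d*u[1],z[i+1]-z[i]],1), np.round([449.5+x[i+1]*u[0],42.6+x[i+1]*u[1],79.6+z[i+1]],1))
E
python3 -m handwheel '[[[0.001,0,0.008,0,0],[0.001,0,0.008,0,0],[0.002,-0.0005,0.010,0,0],[0.002,-0.0005,0.010,0,0],[0.003,-0.001,0.010,0,0],[0,0,0,0,0]]]' 30
```

```text
5 [ 1.6 -0.4 15. ] [451.1  42.2  94.6]
10 [ 2.8 -0.6 14.8] [453.9  41.6 109.3]
15 [ 4.1 -0.9 14.4] [458.   40.7 123.8]
20 [ 5.3 -1.2 14. ] [463.3  39.5 137.8]
25 [ 6.5 -1.5 13.5] [469.8  38.  151.3]
30 [ 7.6 -1.7 12.9] [477.4  36.3 164.1]
35 [ 8.7 -2.  12.1] [486.   34.4 176.3]
40 [ 9.7 -2.2 11.3] [495.7  32.2 187.6]
45 [10.6 -2.4 10.4] [506.2  29.8 198. ]
50 [11.4 -2.6  9.4] [517.7  27.2 207.5]
55 [12.2 -2.7  8.4] [529.9  24.5 215.8]
60 [12.9 -2.9  7.3] [542.7  21.6 223.1]
65 [13.4 -3.   6.1] [556.1  18.6 229.2]
70 [13.9 -3.1  4.9] [570.   15.4 234. ]
75 [14.2 -3.2  3.6] [584.3  12.2 237.6]
t: 11.7
ee_pos: [459.9, 40.2, 129.2]
tool_rot: [3.13, -0.01, 1.35]
force: [1.5, -0.5, -3.5]
gripper_width: 17.5
```

```bash
python3 -m handwheel '[[[0.004,-0.001,0.010,0,0],[0.005,-0.001,0.010,0,0],[0.005,-0.001,0.009,0,0],[0.006,-0.0013,0.009,0,0],[0.006,-0.0015,0.009,0,0],[0.007,-0.0015,0.008,0,0],[0.007,-0.0015,0.008,0,0],[0,0,0,0,0]]]' 30
python3 - <<'E'
from h import *
snap('side','s11');o=env.observe();print(o['ee_pos'],o['tool_rot'],o['force'],o['gripper_width'])
s=cv2.imread('pics/s11.png');cv2.imwrite('pics/c12.png',cv2.resize(s[130:280,230:390],(640,600),interpolation=2))
E
```

```text
t: 12.37
ee_pos: [500.4, 30.7, 194.2]
tool_rot: [3.131, -0.011, 1.35]
force: [0.9, 0.7, -3.8]
gripper_width: 17.6
[499.62833977  30.86065691 193.42520338] [ 3.13151283 -0.01054317  1.35043333] [ 1.58184972 -0.06604656 -2.89671137] 17.484036722689304
```

View pics/c12.png

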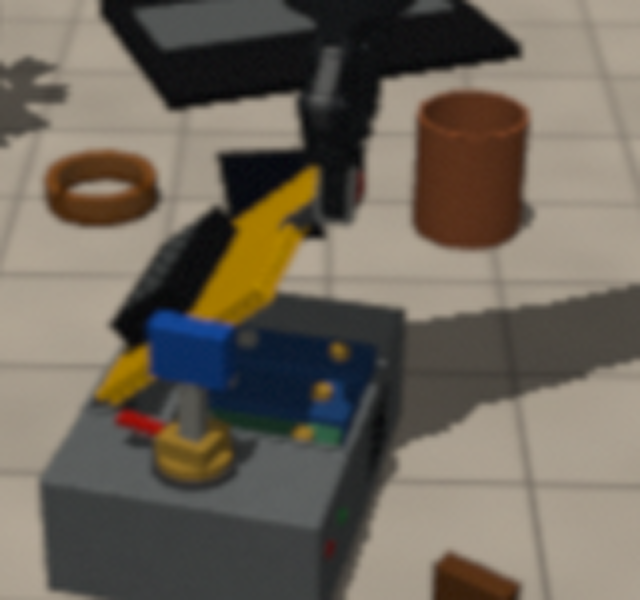

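```bash
python3 -m handwheel '[[[0.007,-0.0015,0.007,0,0],[0.008,-0.0018,0.0065,0,0],[0.008,-0.0018,0.006,0,0],[0.008,-0.0018,0.006,0,0],[0.008,-0.0018,0.005,0,0],[0.008,-0.0018,0.0045,0,0],[0.006,-0.0013,0.0025,0,0],[0,0,0,0,0],[0,0,0,0,0]]]' 30
```

```text
t: 13.17
ee_pos: [546.2, 19.9, 226.7]
tool_rot: [-3.134, -0.007, 1.353]
force: [-1.6, 0.3, 0.3]
gripper_width: 17.7
```

```bash
python3 -m handwheel '[[[0.006,-0.0013,0.0025,0,0],[0.006,-0.0013,0.002,0,0],[0.006,-0.0013,0.002,0,0],[0.005,-0.0011,0.0015,0,0],[0.004,-0.001,0.001,0,0],[0.002,-0.0005,0.0005,0,0],[0,0,0,0,0],[0,0,0,0,0]]]' 30
```

```text
t: 13.83
ee_pos: [576.5, 12.8, 237.2]
tool_rot: [-3.132, -0.006, 1.353]
force: [-1.8, -1.0, 1.0]
gripper_width: 17.0
```

```bash
python3 -m handwheel '[[[0.004,-0.0005,0.0005,0,0],[0.003,-0.0005,0,0,0],[0,0,0,0,0],[0,0,0,0,0],[0,0,0,0,0]]]' 30
python3 - <<'E'
from h import *
snap('side','s12');snap('top','t12');o=env.observe();print(o['ee_pos'],o['tool_rot'],o['force'],o['gripper_width'])
s=cv2.imread('pics/s12.png');t=cv2.imread('pics/t12.png');cv2.imwrite('pics/c13.png',np.hstack([cv2.resize(s[130:265,240:360],(480,540),interpolation=2),cv2.resize(t[160:265,210:270],(308,540),interpolation=2)]))
E
```

```text
t: 14.25
ee_pos: [584.2, 11.0, 238.7]
tool_rot: [-3.133, -0.005, 1.353]
force: [-2.0, -0.9, 2.8]
gripper_width: 17.3
[584.11709167  11.03496609 238.72053009] [-3.13301258 -0.00475048  1.35304258] [-2.37440193 -0.04712275  2.18390241] 17.34898404516617
```

View pics/c13.png

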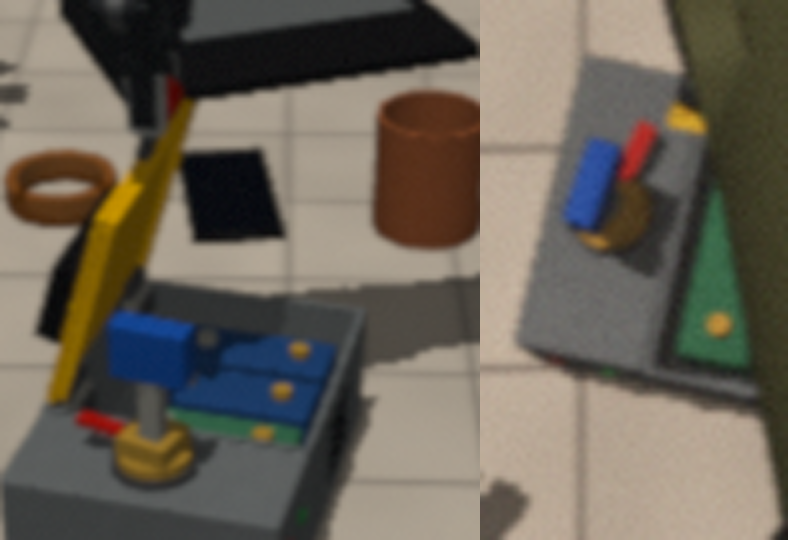

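```bash
python3 - <<'E'
from h import *
u=np.array([.9755,-.2198,0]);v=np.array([.2198,.9755,0]);k=np.array([0,0,1.])
c=np.array([578.2,131.2,0])-80*v
for th in(70,75,80):
    a=np.radians(th);o=[]
    for dx in(-135,-20):
        for dz in(2,8):
            x=dx*np.cos(a)+dz*np.sin(a);z=-dx*np.sin(a)+dz*np.cos(a)
            p=c+(65+x)*u+45*v+(78+z)*k; q=proj('side',p);o.append(tuple(np.round([(q[0]-240)*4,(q[1]-130)*4]).astype(int)))
    print(th,o)
# arc-based angle from tcp
p=np.array([584.1,11.0,238.7+9.4]);r=p-(c+65*u-35*v+78*k);print(np.linalg.norm(r),np.degrees(np.arctan2(r[2],-(r@u)))-3.66, r@v)
E
python3 - <<'E'
import cv2
s=cv2.imread('pics/s12.png');cv2.imwrite('pics/c14.png',cv2.resize(s[150:235,245:300],(388,600),interpolation=2))
E
```

```text
70 [(np.int64(134), np.int64(229)), (np.int64(123), np.int64(224)), (np.int64(73), np.int64(387)), (np.int64(63), np.int64(382))]
75 [(np.int64(113), np.int64(221)), (np.int64(103), np.int64(217)), (np.int64(70), np.int64(386)), (np.int64(60), np.int64(382))]
80 [(np.int64(93), np.int64(214)), (np.int64(82), np.int64(211)), (np.int64(67), np.int64(385)), (np.int64(57), np.int64(382))]
173.2400697312836 75.419607137058 -0.9683666500000117
```

View pics/c14.png

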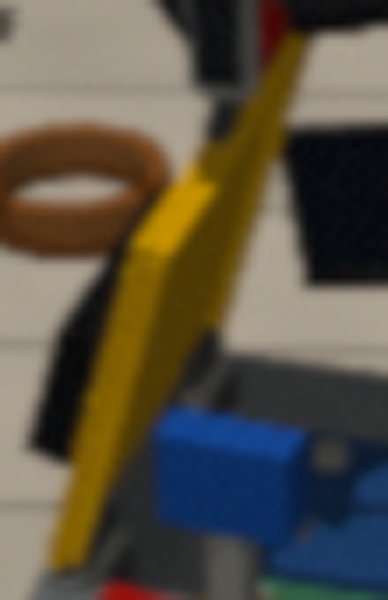

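```bash
python3 -m handwheel '[[[0,0,0,0,0],[0,0,0,0,0],[0,0,0,0,0],[0,0,0,0,0],[0,0,0,0,0],[0,0,0,0,0],[0,0,0,0,0],[0,0,0,0,0]]]' 30
python3 - <<'E'
from h import *
snap('side','s13');o=env.observe();print(o['ee_pos'],o['qvel'].round(4),o['force'],o['gripper_width'])
d=cv2.absdiff(cv2.imread('pics/s12.png'),cv2.imread('pics/s13.png')).max(2);print((d>40).sum())
E
```

```text
t: 15.02
ee_pos: [584.0, 11.1, 238.7]
tool_rot: [-3.133, -0.005, 1.353]
force: [-2.3, -0.2, 2.0]
gripper_width: 17.6
[584.01601138  11.06223174 238.69462615] [ 0.0007  0.0013 -0.0012 -0.0008  0.0004  0.001  -0.0002] [-1.48597209 -0.68293123  1.81982531] 17.141530042078145
1
```

The cover is still at about 75 degrees, held in the grip, and nothing changed between the last two pictures. Handing in.

```bash
python3 -c "
from bench import env
print(env.sign_off())"
```

```text
the job is handed in; nothing more can be done
None
```

I took the blue-handled key from its stand, pushed it about 15 mm into the brass screw and turned it anticlockwise. I left the key standing there, swung the cover up by its knob, and handed in at 15 s while still holding it.

What the last checks showed:
- **Cover angle:** the arm position puts it at about 75.4°. The plate corner in the side picture also fits about 75°.
- **Stillness:** the position changed by about 0.1 mm over the last 0.8 s, and the last two side pictures match.
- **Grip:** the fingers are closed to about 17.3 mm on the 18 mm knob at 30 N. About 2.5 N of slight strain remains on the tool. The finger contact force cannot be read directly.
- **Key:** it stands upright in the socket, clear of the cover. No desk thing was touched.

**Checks that disagreed:**
- **Screw angle:** tongue readings after the last turn ranged from 60° to 81°. The two that follow the tongue's own direction gave 72° and 78° (about 1.3 rad), and the tool turn agrees. Even the lowest reading, about 1.05 rad, is past 1.0.
- **Cameras:** the two cameras differed by 4 to 5 mm in position, so I averaged them. The grip on the key and its fit in the socket agreed with the average to within 2 mm.
- **Arm overshoot:** some moves ended up to 11 mm off, and I corrected them before closing the fingers.

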